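Load the cell carrier under the raised cover

TASK

Pick up the carrier with the four square glass cells by its handle and set it down softly on the dark platform in the instrument's sample compartment, wholly on the platform and square to it, then let go. Lower it into place rather than dropping it, keep it upright all the way because the cells are open, do not knock the raised cover, and leave the carrier of round vials and everything else on the bench where it is.

Things in the scene. Friction and masses are not known exactly. Their poses are not given: they have to be found in the camera images.
- cell_carrier_mid (a point): the cell carrier: metal frame with four square clear glass cells (12.5 mm square, tops 55 mm above its underside). Base 90 mm (its x) by 56 mm (y), 124 mm high, about 0.35 kg. This point is on its centre line, 62 mm above its underside; z up, x along the handle bar. End for end it is the same
- cell_carrier_handle (a point): middle of the cell carrier's fixed steel handle: a level flat-sided bar 84 mm long (carrier's x), 10 mm wide (y), 12 mm high, its centre 118 mm above the carrier's underside, on two uprights at its ends (72 mm free bar between them), 57 mm clear below it. Axes as the carrier's. The centre of mass lies under it
- platform (a point): centre of the top face of the dark platform, 130 mm (x) by 96 mm (y), in the instrument's sample compartment; 36 mm above the bench, 6 mm above the compartment floor. x points into the instrument, away from its open front; y to its left, z up. The floor runs from 120 mm in front of this point to 90 mm behind it
- instrument: white bench instrument, fixed, 490 mm deep, 485 mm wide; origin on the bench under the platform's centre, same axes. Sample compartment 210 mm wide (y -105 to 105 mm), open at the front, no sill; right wall (y -105 to -140 mm) 105 mm high, back wall (from x 90 mm) 150 mm, left housing (y 105 to 345 mm, front at x -140 mm) 170 mm, all above the bench
- cover: raised cover, fixed: clear panel in a grey frame, 200 mm wide, rising from the compartment's back wall (108 mm behind the platform's centre, 152 mm above the bench) up and forward over the platform to its free edge. Origin at the panel's middle, axes as the platform's
- cover_edge (a point): middle of the cover's free upper edge, 50 mm in front of the platform's centre, 370 mm above the bench. A hand pointing straight down over the platform runs into the cover; one leaning back about 40 degrees to the open front lies along it, some 80 mm between its centre line and the cover
- vial_carrier_mid (a point): the carrier with round vials: the same frame, handle and size as the cell carrier, but holding six round amber vials with black caps. Leave it alone. This point is on its centre line, 62 mm above its underside
- amber_bottle: amber glass bottle with white cap, 64 mm wide, 130 mm tall, bystander; origin at the centre of its underside
- beaker: open glass beaker, 70 mm wide, 90 mm tall, bystander; origin at the centre of its underside
- jar: small white jar, 40 mm wide, 45 mm tall, bystander; origin at the centre of its underside
- wash_bottle: white plastic bottle, 64 mm wide, 150 mm tall, bystander; origin at the centre of its underside
- spatula: steel spatula lying flat, 180 mm long, bystander; its origin lies on its underside
- dish: white ceramic dish, 80 mm wide, 20 mm tall, bystander; origin at the centre of its underside
Not all that is in view belongs to the job. What is shaped like the part that bears cell_carrier_mid but blue is not meant.

How it is judged:
By the outcome, as a careful person would: the job done as asked, in the order asked, and still so for the second after the job is handed in, with the robot touching nothing.
It also fails if it takes over 54 s, if anything falls off the work surface, if the arm or the gripper's body presses on something with over 40 N, if the wrist force passes 120 N, or if a joint passes its speed limit or range.

ROBOT

A 6-joint arm with a two-finger parallel gripper is mounted at the origin on the work surface. World frame = base frame: x ahead of the robot, y to its left, z up, the work surface at z = 0. Lengths are in m, angles in rad, forces in N, time in s.
With the tool pointing down it reaches from about 0.3 to 0.95 m from the base axis. Payload 3.1 kg.
Tool frame: the origin (TCP) lies midway between the tips of the shut fingers; the grasp point (between the pads) lies arm.grip_point_offset behind it (arm.grip_point_offset is the distance from the TCP to the grasp point, in m); z points along the fingers, y is the direction in which the jaws open and shut (so a half turn about z gives the same grasp; the last joint's range is limited). The gripper opens to 85 mm and grips with 20 to 120 N. Pads are 22 mm wide; open, the fingers measure 114 mm over their backs; the gripper's body (76 mm by 85 mm) begins 54 mm behind the grasp point. The pads swing forward as they close: fully open they stand 13 mm farther back than shut.
Start: joints at [-0.07, 0.308, 1.634, -0, 1.2, -0.07], TCP at [0.625, -0, 0.231] pointing down, gripper open.
Joint ranges: [-3.06, 3.06], [-0.79, 1.96], [0.05, 2.63], [-1.19, 4.34], [0.05, 2.64], [-2.94, 2.94]. Speed limits (rad/s): [2.79, 2.79, 3.14, 3.14, 3.14, 3.14].

INTERFACE

Orientations are given as a unit quaternion [x, y, z, w].
In Python, from plant import arm gives the robot as it stands.
- The arm moves only by the shell command python3 -m crank 'ROWS' [FORCE]. ROWS is JSON, a list of rows, each a list of 5 numbers: the closure, from -1 (fully open) to 1 (shut), so that 0 is half open, then the shift along the world's x, y, z in m, then the turn about the world's z in rad. A call has exactly 5 rows; each row shifts and turns the commanded pose from where the row before left it; what a row does not reach is not made up. A row lasts 1/8 s, in which the tool goes at most 62.5 mm and 10.7 degrees, less where a joint would pass 70% of its speed; a pose out of reach is approached as far as the arm can. A call is refused whole if a number of a shift passes 0.0625 or a number of a turn 0.188, either way. A call with a gripper value outside its range is refused whole. The fingers move at their own pace and stop on an object; FORCE is the grip in N (left out, the last holds). Time passes only in rows, so rows that do not move let the fingers close, or fill a call up. It gives the time, the measured TCP pose, the force and the opening at its end, in the units of the state.
- arm.read_state(): the state, without advancing time (a new reading comes with each control period).
- arm.get_image(name): name is "scene" or "side" or "wrist"; returns a dict with "pixels" (400x640x3 uint8, red, green, blue), "depth" (400x640 float32, m along the optical axis (not along the pixel's ray), 0 where there is no reading), "fx", "fy", "cx", "cy" (pixels), "R" (3x3) and "t" (3): a world point X has camera coordinates R X + t. Camera axes: x right, y down, z forward; pixel columns grow to the right and rows downward; lengths in m; the calibration is good to about 2 mm. A picture is of the moment at which its call begins.
- arm.close_job(): hands the job in, once; it reports no verdict.
The state is a dict: "clock": time; "joints": joint angles; "qd": joint speeds; "joint_efforts": joint torques, N m; "ee_pos": TCP position; "ee_rot": TCP orientation; "contact_force": force on the tool from outside, world axes, zero at the start; "moment": the same for the moment, N m; "grip_width": finger opening in m.
Only numpy, scipy, OpenCV 4.12 (cv2) and the standard library are available. Lean on these libraries where they do the work, as an engineer would, in place of code of your own. Each camera call takes 0.05 s, during which the arm holds its last target. There are 200 camera calls.

## Working session

There is one attempt and no reset: what is moved stays moved. The work goes in short steps, Python scripts to look and compute and a shell command to move; the robot and the scene stay as the last step left them, time stands still between calls to the robot, and variables do not carry over. Pictures are saved under pics/ and viewed, about 8 in all and at most 12, crops included, and the job is handed in when it is done.

```bash
ls; mkdir -p pics; cat > h.py <<'E'
import numpy as np, cv2
from plant import arm
def shot(n,f):
    im=arm.get_image(n); np.savez('pics/'+f+'.npz',**im)
    cv2.imwrite('pics/'+f+'.png',im['pixels'][:,:,::-1]); return im
def pts(im):
    v,u=np.mgrid[:400,:640]; d=im['depth']
    c=np.stack([(u-im['cx'])/im['fx']*d,(v-im['cy'])/im['fy']*d,d],-1)
    return (c-np.array(im['t']))@np.array(im['R'])
E
python3 - <<'E'
from h import *
s=arm.read_state(); print(s, arm.grip_point_offset)
print([x for x in dir(arm) if x[0]!='_'])
a=[shot(n,n+'0') for n in('scene','side')]
for i in a: print(-np.array(i['R']).T@i['t'], i['fx'])
E
python3 -m crank --help 2>&1 | head -20
```

```text
pics
{'clock': 0.0, 'joints': array([-6.96672590e-02,  3.09000411e-01,  1.63519844e+00, -3.00549478e-05,
        1.19967554e+00, -6.96805206e-02]), 'qd': array([ 8.97575786e-05,  1.76045318e-03,  2.85459917e-04, -6.73866608e-05,
       -8.30262747e-04,  8.80683693e-04]), 'joint_efforts': array([ 1.43707580e-04, -4.15252447e+01, -2.76667070e+01, -1.74997494e-04,
        1.01000658e-02, -1.14578896e-05]), 'ee_pos': array([6.24180092e-01, 4.14645365e-05, 2.30044258e-01]), 'ee_rot': array([ 0.70709777,  0.70711487, -0.00075916, -0.00085174]), 'contact_force': array([ 0.13274798, -0.46319591,  0.01146516]), 'moment': array([-0.00631852, -0.03328115,  0.01863161]), 'grip_width': 0.08522048649709107} 0.0187
['PlanningError', 'close_job', 'get_image', 'grip_point_offset', 'read_state']
[0.90359182 0.42492372 1.20074242] 370.3503202367447
[ 0.34008366 -0.81461521  0.98702471] 396.69317254362295
invalid input: not JSON, or not a number
```

View pics/scene0.png

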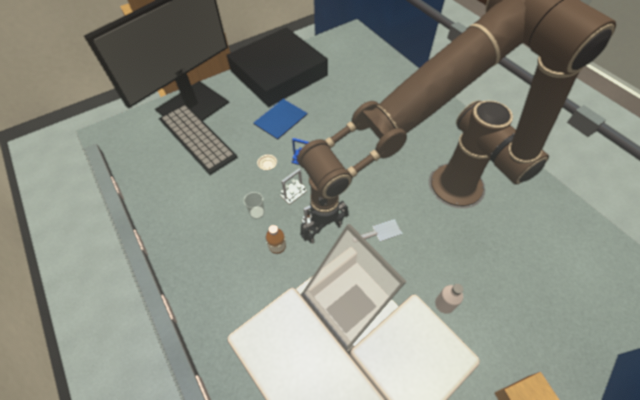

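View pics/side0.png

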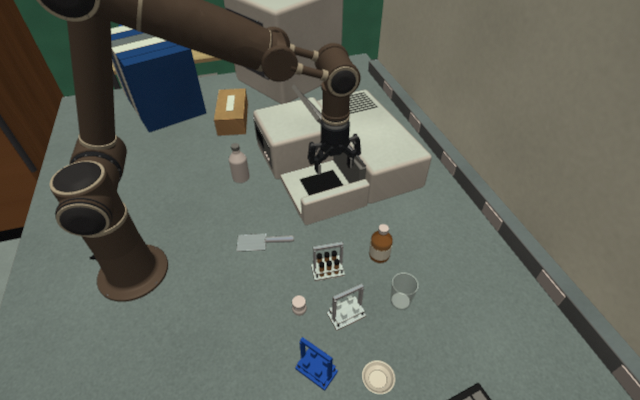

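Scene view: cell carrier at (293,187), vial carrier hidden behind the gripper, cover and instrument at (350,290). Side view: cell carrier at (347,308), vial carrier (328,262), blue decoy (317,365), dark platform (322,183); the instrument's open front faces the robot.

```bash
cat > m.py <<'E'
from h import *
im=dict(np.load('pics/side0.npz')); P=pts(im); rgb=im['pixels'].astype(int)
def rect(m,name):
    X=P[m]; r=cv2.minAreaRect((X[:,:2]*1000).astype(np.float32)); print(name,len(X),r,'med',np.median(X,0).round(4))
v,u=np.mgrid[:400,:640]
ok=im['depth']>0
def roi(a,b,c,d): return ok&(u>a)&(u<b)&(v>c)&(v<d)
for n,b in dict(cell=(325,372,280,330),vial=(305,350,238,282)).items():
    q=roi(*b); h=q&(P[...,2]>.11)&(P[...,2]<.130); rect(h,n+' handle')
    rect(q&(P[...,2]>.004)&(P[...,2]<.13),n+' all')
dark=(rgb.max(-1)<60)&roi(295,350,165,205)&(abs(P[...,2]-.036)<.012)
rect(dark,'platform')
n,l,s,c=cv2.connectedComponentsWithStats(dark.astype(np.uint8)); print(s)
# platform by rays onto z=0.036
cs,_=cv2.findContours(dark.astype(np.uint8),0,2); k=max(cs,key=cv2.contourArea)[:,0,:]
R=np.array(im['R']);t=np.array(im['t']);C=-R.T@t
ray=np.c_[(k[:,0]-im['cx'])/im['fx'],(k[:,1]-im['cy'])/im['fy'],np.ones(len(k))]@R
X=C+ray*((.036-C[2])/ray[:,2])[:,None]
print('ray platform',cv2.minAreaRect((X[:,:2]*1000).astype(np.float32)), cv2.boxPoints(cv2.minAreaRect((X[:,:2]*1000).astype(np.float32))))
rect(roi(280,370,165,220)&(abs(P[...,2]-.105)<.004)&(rgb.min(-1)>120),'right wall top')
rect(roi(280,370,165,220)&(abs(P[...,2]-.030)<.003)&(rgb.min(-1)>120),'floor')
s=dict(np.load('pics/scene0.npz'));
for f,(a,b,c,d) in dict(scene0=(220,420,130,360),side0=(220,440,80,400)).items():
    i=cv2.imread(f'pics/{f}.png')[c:d,a:b]; cv2.imwrite(f'pics/{f}c.png',cv2.resize(i,None,fx=2,fy=2,interpolation=2))
E
python3 m.py; cd pics; python3 -c "
import cv2,numpy as np
a=cv2.imread('scene0c.png');b=cv2.imread('side0c.png')
h=600;o=np.zeros((600,800,3),np.uint8)
a=cv2.resize(a,(360,414));b=cv2.resize(b,(412,600));o[:414,:360]=a;o[:,380:792]=b;cv2.imwrite('both0.png',o)"
```

```text
cell handle 174 ((558.2781372070312, -322.13458251953125), (84.51847076416016, 12.530637741088867), 10.403812408447266) med [ 0.5563 -0.3235  0.1201]
cell all 1024 ((558.519775390625, -323.75360107421875), (90.63822174072266, 54.801517486572266), 8.264480590820312) med [ 0.5571 -0.3279  0.0333]
vial handle 150 ((554.1826782226562, -169.0138397216797), (14.657567977905273, 82.57681274414062), 83.968994140625) med [ 0.5543 -0.1711  0.1195]
vial all 903 ((554.0942993164062, -170.08987426757812), (57.48139953613281, 90.7341537475586), 83.75613403320312) med [ 0.5509 -0.1757  0.0459]
platform 594 ((653.62744140625, 177.10145568847656), (155.2035675048828, 92.31322479248047), 5.866657733917236) med [0.6404 0.1745 0.0328]
[[     0      0    640    400 255406]
 [   339    166      7     10     13]
 [   301    171     41     24    575]
 [   346    177      4      5      6]]
ray platform ((638.4559936523438, 172.32159423828125), (125.0509262084961, 84.53054809570312), 5.926331520080566) [[571.9008  207.90524]
 [580.6286  123.82648]
 [705.01117 136.73795]
 [696.2834  220.81671]]
right wall top 272 ((648.1832275390625, 47.35997009277344), (226.16336059570312, 34.02750015258789), 5.906000137329102) med [0.6492 0.048  0.1025]
floor 377 ((623.7972412109375, 175.41517639160156), (210.66685485839844, 199.22618103027344), 6.76746940612793) med [0.5669 0.2109 0.0283]
```

View pics/both0.png

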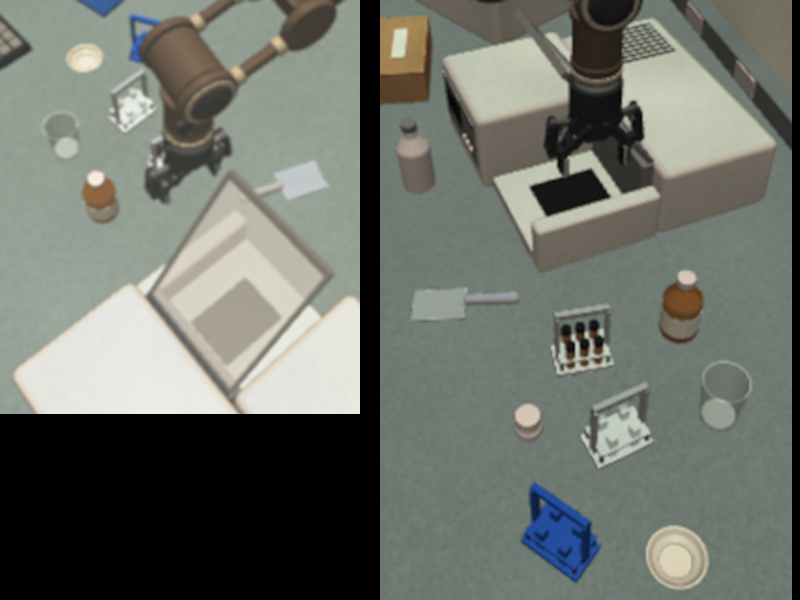

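The carrier's handle is at about (0.558, -0.322) with yaw 0.16, and the platform is at about (0.639, 0.174) with yaw 0.10. Moves only shift and turn about z, so the lean has to come from an over-reach. First I'll turn the jaws a quarter in free space, then test that.

```bash
python3 -m crank '[[-1,0,-0.02,0.03,0.185],[-1,0,-0.02,0.03,0.185],[-1,0,-0.02,0.03,0.185],[-1,0,-0.02,0.03,0.185],[-1,0,-0.02,0.03,0.185]]'
python3 -m crank '[[-1,0.03,-0.02,0.02,0.185],[-1,0.05,-0.02,0.02,0.185],[-1,0.06,-0.02,0,0.185],[-1,0.06,0,0,0.09],[-1,0.06,0,0,0]]'
python3 -c "
from h import *;s=arm.read_state();print(s['joints'].round(3),s['ee_pos'].round(3),s['ee_rot'].round(3))"
```

```text
clock: 0.72
ee_pos: [0.6246, -0.1006, 0.3815]
ee_rot: [0.314, 0.949, -0.0, -0.001]
contact_force: [0.7, 0.9, -0.4]
grip_width: 0.0855
clock: 1.35
ee_pos: [0.8718, -0.161, 0.4212]
ee_rot: [0.0, 1.0, 0.0, -0.001]
contact_force: [2.6, -0.3, 1.1]
grip_width: 0.0852
[-0.232  0.88   0.398  0.     1.865 -1.802] [ 0.872 -0.161  0.421] [ 0.     1.     0.    -0.001]
```

```bash
python3 -m crank '[[-1,0.06,-0.014,0,0],[-1,0.06,-0.014,0,0],[-1,0.06,-0.014,0,0],[-1,0.06,-0.014,0,0],[-1,0.06,-0.014,0,0]]'
python3 -c "
from h import *;s=arm.read_state();print(s['joints'].round(3),s['ee_pos'].round(3),s['ee_rot'].round(3),s['qd'].round(2))"
```

```text
clock: 1.98
ee_pos: [0.979, -0.1934, 0.3463]
ee_rot: [0.0, 0.997, -0.015, 0.078]
contact_force: [0.1, 0.5, 0.3]
grip_width: 0.0857
[-0.241  1.158  0.052  0.008  1.773 -1.809] [ 0.979 -0.193  0.346] [ 0.     0.997 -0.015  0.078] [-0.01  0.14 -0.    0.02 -0.45 -0.01]
```

```bash
for i in 1 2; do python3 -m crank '[[-1,0.0625,-0.015,0.03,0],[-1,0.0625,-0.015,0.03,0],[-1,0.0625,-0.015,0.03,0],[-1,0.0625,-0.015,0.03,0],[-1,0.0625,-0.015,0.03,0]]'
python3 -c "
from h import *;s=arm.read_state();print(s['joints'].round(3),s['joints'][[1,2,4]].sum())"; done
```

```text
clock: 2.6
ee_pos: [1.0296, -0.2135, 0.3941]
ee_rot: [0.0, 0.983, -0.036, 0.181]
contact_force: [-0.6, 0.1, -0.4]
grip_width: 0.0849
[-0.252  1.126  0.051  0.02   1.593 -1.818] 2.7706360175106846
clock: 3.22
ee_pos: [1.0811, -0.2319, 0.4322]
ee_rot: [0.001, 0.959, -0.057, 0.279]
contact_force: [-0.2, -0.3, 0.1]
grip_width: 0.0853
[-0.26   1.117  0.051  0.032  1.398 -1.825] 2.5660460987292653
```

```bash
python3 -m crank '[[-1,0.0625,-0.015,0.03,0],[-1,0.0625,-0.015,0.03,0],[-1,0.0625,-0.015,0.03,0],[-1,-0.06,0,0,0],[-1,-0.06,0,0,0]]'
cat >> h.py <<'E'
from scipy.spatial.transform import Rotation as Ro
def st():
    s=arm.read_state(); M=Ro.from_quat(s['ee_rot']).as_matrix(); z=M[:,2]
    g=s['ee_pos']-arm.grip_point_offset*z; y=M[:,1]*np.sign(M[1,1])
    print('t',s['clock'],'q',s['joints'].round(3),'tcp',s['ee_pos'].round(4),'grasp',g.round(4),'\n lean',np.degrees(np.arccos(-z[2])).round(1),'az',np.arctan2(z[1],z[0]).round(4),'jaw yaw-90',np.arctan2(-y[0],y[1]).round(4),'jawz',y[2].round(4),'F',s['contact_force'].round(1),'w',s['grip_width'].round(4))
    return s,M,g
E
python3 -c "
from h import *;st()"
```

```text
clock: 3.85
ee_pos: [1.0469, -0.2449, 0.4548]
ee_rot: [0.0, 0.941, -0.068, 0.333]
contact_force: [1.4, 0.3, 1.7]
grip_width: 0.0853Traceback (most recent call last):
  File "<string>", line 2, in <module>
    from h import *;st()
                    ~~^^
  File "h.py", line 14, in st
    print('t',s['clock'],'q',s['joints'].round(3),'tcp',s['ee_pos'].round(4),'grasp',g.round(4),'\n lean',np.degrees(np.arccos(-z[2])).round(1),'az',np.arctan2(z[1],z[0]).round(4),'jaw yaw-90',np.arctan2(-y[0],y[1]).round(4),'jawz',y[2].round(4),'F',s['contact_force'].round(1),'w',s['grip_width'].round(4))
                                                                                                                                                                                                                                                                                          ^^^^^^^^^^^^^^^^^^^^^
AttributeError: 'float' object has no attribute 'round'
```

```bash
sed -i "s/s\['grip_width'\].round(4)/round(s['grip_width'],4)/" h.py
python3 -m crank '[[-1,-0.05,-0.008,-0.02,0.04],[-1,-0.05,-0.008,-0.02,0.04],[-1,-0.05,-0.008,-0.02,0.04],[-1,-0.05,-0.008,-0.02,0.04],[-1,-0.05,-0.008,-0.02,0.04]]'
python3 -m crank '[[-1,-0.05,-0.008,-0.02,0.04],[-1,-0.05,-0.008,-0.02,0.04],[-1,-0.05,-0.008,-0.02,0.04],[-1,-0.05,-0.008,-0.02,0.04],[-1,0,0,0,0]]' >/dev/null
python3 - <<'E'
from h import *
st(); shot('wrist','w1'); shot('side','s1'); shot('scene','c1')
i=cv2.imread('pics/w1.png'); j=cv2.imread('pics/side0.png'); 
E
```

```text
clock: 4.47
ee_pos: [0.7949, -0.2853, 0.3605]
ee_rot: [-0.094, 0.935, -0.036, 0.34]
contact_force: [0.4, -0.8, -1.1]
grip_width: 0.0853
t 5.1 q [-0.718  0.122  1.834  0.625  0.829 -2.94 ] tcp [ 0.616  -0.2982  0.3046] grasp [ 0.6051 -0.2993  0.3197] 
 lean 36.1 az 0.1044 jaw yaw-90 0.2669 jawz -0.1172 F [1.1 0.2 0.2] w 0.0859
```

View pics/w1.png

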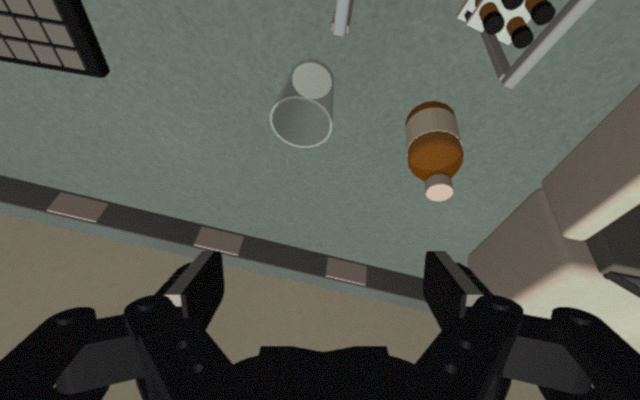

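j6 ran to its limit and rolled the jaws by 7°. I'll turn back half a turn and redo the lean at the same over-reach pose, levelling the jaws first with the low jaw pointing outward.

```bash
python3 -m crank '[[-1,0.02,0.004,0.02,-0.177],[-1,0.02,0.004,0.02,-0.177],[-1,0.02,0.004,0.02,-0.177],[-1,0.02,0.004,0.02,-0.177],[-1,0.02,0.004,0.02,-0.177]]' 
python3 -m crank '[[-1,0.02,0.004,0.01,-0.177],[-1,0.02,0.004,0.01,-0.177],[-1,0.02,0.004,0.01,-0.177],[-1,0.02,0.004,0.01,-0.177],[-1,0.02,0.004,0,-0.177]]' >/dev/null
python3 -m crank '[[-1,0.02,0.004,0.0,-0.177],[-1,0.02,0.004,0.0,-0.177],[-1,0,0,0,0],[-1,0,0,0,0],[-1,0,0,0,0]]' >/dev/null
python3 -c "
from h import *;st()"
```

```text
clock: 5.88
ee_pos: [0.6918, -0.2814, 0.3749]
ee_rot: [0.17, 0.939, -0.109, 0.277]
contact_force: [-0.1, -0.0, -1.5]
grip_width: 0.0852
t 7.125 q [-0.142  0.764  0.71  -0.602  1.674 -0.213] tcp [ 0.8258 -0.2548  0.4148] grasp [ 0.8278 -0.2445  0.4302] 
 lean 34.3 az -1.754 jaw yaw-90 1.547 jawz 0.1077 F [0.3 0.2 0.8] w 0.0857
```

```bash
python3 -m crank '[[-1,0.06,-0.002,0,0],[-1,0.06,-0.002,0,0],[-1,0.06,-0.002,0,0],[-1,0.06,-0.002,0,0],[-1,0,0,0,0]]' >/dev/null
python3 -c "
from h import *;st()"
```

```text
t 7.75 q [-0.122  1.177  0.056 -0.633  1.804 -0.343] tcp [ 0.9429 -0.2557  0.3802] grasp [ 0.9435 -0.2449  0.3955] 
 lean 35.2 az -1.6202 jaw yaw-90 -1.5496 jawz -0.0498 F [-0.1 -0.  -0.3] w 0.0855
```

```bash
python3 -m crank '[[-1,0.06,-0.002,0.02,0],[-1,0,0,0,0],[-1,0,0,0,0],[-1,0,0,0,0],[-1,0,0,0,0]]' >/dev/null
python3 -c "
from h import *;st()"
```

```text
t 8.375 q [-0.118  1.177  0.052 -0.632  1.767 -0.34 ] tcp [ 0.9557 -0.2548  0.3843] grasp [ 0.9555 -0.2438  0.3995] 
 lean 35.8 az -1.5487 jaw yaw-90 -1.5276 jawz -0.0152 F [ 0.6 -0.5  0.7] w 0.0851
```

```bash
python3 -m crank '[[-1,0.025,-0.001,0.01,0],[-1,-0.05,0,0.01,-0.18],[-1,-0.05,0,0.01,-0.18],[-1,-0.05,0,0.01,-0.18],[-1,-0.05,0,0.01,-0.18]]' >/dev/null
python3 -m crank '[[-1,0,0,0,-0.18],[-1,0,0,0,-0.18],[-1,0,0,0,-0.18],[-1,0,0,0,-0.18],[-1,0,0,0,-0.18]]' >/dev/null
python3 -c "
from h import *;st()"
python3 -m crank '[[-1,0,0,0,-0.18],[-1,0,0,0,-0.04],[-1,0.04,-0.01,0,0],[-1,0.05,-0.012,0,0],[-1,0.05,-0.012,0,0]]' >/dev/null
python3 -c "
from h import *;st()"
```

```text
t 9.625 q [-0.307  1.146  0.052 -0.319  2.512  1.057] tcp [ 0.7279 -0.2467  0.4123] grasp [ 0.7387 -0.2465  0.4276] 
 lean 35.4 az -3.1242 jaw yaw-90 0.0058 jawz -0.0083 F [-0.8  0.1  0.3] w 0.0854
t 10.25 q [-0.336  1.18   0.052 -0.131  2.449  1.364] tcp [ 0.7521 -0.2444  0.3679] grasp [ 0.7617 -0.2461  0.3838] 
 lean 31.5 az 2.9666 jaw yaw-90 -0.2017 jawz -0.0164 F [-0.1  0.3 -0.4] w 0.0857
```

```bash
for i in 1 2 3 ; do python3 -m crank '[[-1,0.058,-0.02,0.03,-0.025],[-1,0.058,-0.02,0.03,0],[-1,0.058,-0.02,0.03,0],[-1,0.058,-0.02,0.03,0],[-1,0.058,-0.02,0.03,0]]' >/dev/null
python3 -c "
from h import *;st()"; done
```

```text
t 10.875 q [-0.349  1.115  0.051 -0.113  2.356  1.384] tcp [ 0.7699 -0.2611  0.4071] grasp [ 0.7769 -0.2621  0.4244] 
 lean 22.4 az 3.0028 jaw yaw-90 -0.2202 jawz -0.0335 F [-0.2 -0.2  0.7] w 0.0853
t 11.5 q [-0.358  1.072  0.052 -0.094  2.229  1.409] tcp [ 0.8001 -0.2776  0.4308] grasp [ 0.8043 -0.2777  0.449 ] 
 lean 12.9 az 3.1227 jaw yaw-90 -0.2397 jawz -0.0501 F [ 0.1  0.7 -0.1] w 0.0855
t 12.125 q [-0.363  1.041  0.052 -0.078  2.074  1.434] tcp [ 0.8413 -0.2966  0.4509] grasp [ 0.8423 -0.2955  0.4695] 
 lean 4.2 az -2.3041 jaw yaw-90 -0.2627 jawz -0.0656 F [ 0.2 -0.3  0.1] w 0.0855
```

```bash
for i in 1 ; do python3 -m crank '[[-1,0.0,0,0,-0.11],[-1,0.058,-0.022,0.03,-0.11],[-1,0.058,-0.022,0.03,0],[-1,0.058,-0.022,0.03,0],[-1,0.058,-0.022,0.03,0]]' >/dev/null
python3 -c "
from h import *;st()"; done
python3 -m crank '[[-1,0.058,-0.022,0.03,0],[-1,0.058,-0.022,0.03,0],[-1,0.058,-0.022,0.03,0],[-1,0.058,-0.022,0.03,0],[-1,0.058,-0.022,0.03,0]]' >/dev/null
python3 -c "
from h import *;st()"
```

```text
t 12.75 q [-0.375  1.029  0.051 -0.062  1.941  1.648] tcp [ 0.8769 -0.318   0.4641] grasp [ 0.8752 -0.3162  0.4827] 
 lean 7.6 az -0.8237 jaw yaw-90 -0.4811 jawz -0.0449 F [-0.2 -0.6  0.7] w 0.0851
t 13.375 q [-0.384  1.023  0.052 -0.05   1.743  1.643] tcp [ 0.9309 -0.3458  0.4834] grasp [ 0.9257 -0.3428  0.5011] 
 lean 18.8 az -0.5386 jaw yaw-90 -0.4758 jawz -0.0213 F [-0.6  0.6 -0. ] w 0.0854
```

```bash
for i in 1 2; do python3 -m crank '[[-1,0.058,-0.022,0.03,0.02],[-1,0.058,-0.022,0.03,0],[-1,0.058,-0.022,0.03,0],[-1,0.058,-0.022,0.03,0],[-1,0.058,-0.022,0.03,0]]' >/dev/null
python3 -c "
from h import *;st()"; done
```

```text
t 14.0 q [-0.392  1.029  0.052 -0.032  1.529  1.618] tcp [ 0.9881 -0.3726  0.5051] grasp [ 0.9796 -0.3684  0.5213] 
 lean 30.5 az -0.4546 jaw yaw-90 -0.4479 jawz -0.004 F [-0.3  0.8 -0.2] w 0.0855
t 14.625 q [-0.4    1.045  0.052 -0.008  1.308  1.592] tcp [ 1.043  -0.3964  0.5295] grasp [ 1.0315 -0.3913  0.5434] 
 lean 42.2 az -0.4119 jaw yaw-90 -0.4197 jawz 0.0071 F [-0.6  0.3 -0. ] w 0.0852
```

```bash
python3 -m crank '[[-1,-0.052,0.008,-0.03,0.064],[-1,-0.052,0.008,-0.03,0.064],[-1,-0.052,0.008,-0.03,0.064],[-1,-0.052,0.008,-0.03,0.064],[-1,-0.052,0.008,-0.03,0.064]]' >/dev/null
python3 -m crank '[[-1,-0.052,0.008,-0.03,0.064],[-1,-0.052,0.008,-0.03,0.064],[-1,-0.052,0.008,-0.03,0.064],[-1,-0.052,0.008,-0.03,0.064],[-1,0,0,0,0]]' >/dev/null
python3 - <<'E'
from h import *
st(); shot('wrist','w2'); shot('side','s2'); shot('scene','c2')
a=cv2.imread('pics/w2.png'); b=cv2.imread('pics/s2.png')[150:400,250:500]
o=np.zeros((600,640,3),np.uint8); o[:400]=a; o[400:,:200]=cv2.resize(b,(200,200)); cv2.imwrite('pics/v2.png',o)
E
```

```text
t 15.875 q [-0.789  0.194  1.831  0.815  0.802  0.19 ] tcp [ 0.6276 -0.3344  0.2859] grasp [ 0.6152 -0.3358  0.2999] 
 lean 41.6 az 0.1195 jaw yaw-90 0.1053 jawz 0.0126 F [0.2 0.6 0.2] w 0.0857
```

View pics/v2.png

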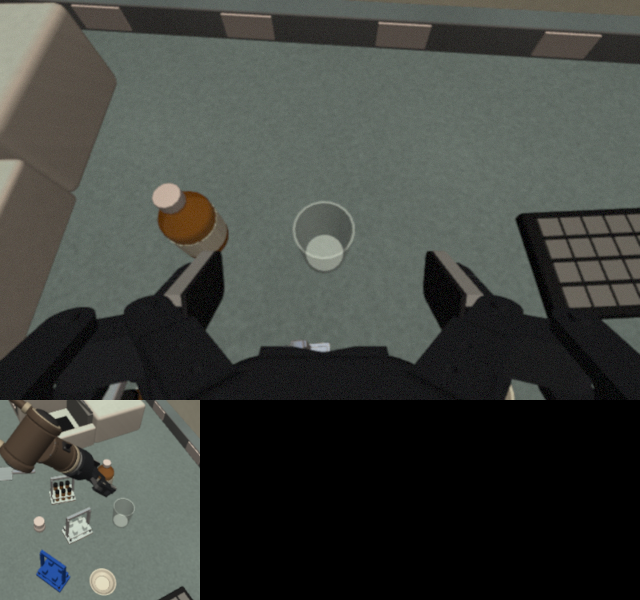

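Wrist view: beaker at (324,235), bottle at (190,225), both beyond the handle; the carrier is hidden under the hand. The side inset shows the cell carrier standing clear. I'll refine its pose with a second measurement from the side and scene views.

```bash
python3 - <<'E'
from h import *
for f in('s2','c2'):
    im=dict(np.load(f'pics/{f}.npz')); P=pts(im); ok=im['depth']>0
    q=ok&(abs(P[...,0]-.558)<.065)&(abs(P[...,1]+.322)<.06)
    for n,a,b in(('handle',.112,.13),('base',.003,.02)):
        X=P[q&(P[...,2]>a)&(P[...,2]<b)]
        if len(X)<20: print(f,n,len(X)); continue
        print(f,n,len(X),cv2.minAreaRect((X[:,:2]*1000).astype(np.float32)),X.mean(0).round(4), X[:,2].max().round(3))
        l=cv2.fitLine(X[:,:2].astype(np.float32),cv2.DIST_HUBER,0,.01,.01).ravel(); print('  yaw',np.arctan(l[1]/l[0]))
im=dict(np.load('pics/s2.npz')); P=pts(im);ok=im['depth']>0
q=ok&(abs(P[...,0]-.68)<.06)&(abs(P[...,1]+.30)<.08)&(P[...,2]>.07)&(P[...,2]<.1)
print('beaker rim',P[q].mean(0),P[q].min(0),P[q].max(0)) if q.any() else 0
E
```

```text
s2 handle 163 ((558.5599365234375, -322.06982421875), (82.7828598022461, 13.502375602722168), 9.590365409851074) [ 0.5589 -0.3233  0.1199] 0.126
  yaw 0.14332327
s2 base 204 ((560.5328369140625, -345.1489562988281), (49.92386245727539, 121.27861785888672), 69.38646697998047) [ 0.5511 -0.3396  0.0083] 0.02
  yaw 0.024098124
c2 handle 84 ((561.38134765625, -318.0610656738281), (86.8064956665039, 14.310376167297363), 8.455682754516602) [ 0.5634 -0.3163  0.1214] 0.128
  yaw 0.15222505
c2 base 187 ((558.4146728515625, -322.6779479980469), (118.74351501464844, 129.2615966796875), 88.91189575195312) [ 0.568  -0.3062  0.008 ] 0.02
  yaw -0.17314285
beaker rim [ 0.70929592 -0.32397155  0.08132386] [ 0.68340677 -0.35893312  0.07035563] [ 0.73996822 -0.28941825  0.09085439]
```

```bash
python3 -m crank '[[-1,-0.03,0.008,-0.02,0.02],[-1,-0.027,0.008,-0.02,0.02],[-1,0,0,-0.035,0],[-1,0,0,-0.035,0],[-1,0,0,-0.02,0]]' >/dev/null
python3 - <<'E'
from h import *
st(); shot('side','s3');shot('wrist','w3')
a=cv2.imread('pics/w3.png'); b=cv2.imread('pics/s3.png')[240:360,270:430]
o=np.zeros((600,800,3),np.uint8); o[:250,:400]=cv2.resize(a,(400,250)); o[:,:][:, :]=o; o[0:300,400:800]=cv2.resize(b,(400,300)); cv2.imwrite('pics/v3.png',o[:300])
E
```

```text
t 16.65 q [-0.85   0.293  2.005  1.063  0.702 -0.226] tcp [ 0.5781 -0.3211  0.1626] grasp [ 0.5657 -0.323   0.1765] 
 lean 42.1 az 0.1512 jaw yaw-90 0.1484 jawz 0.0026 F [-0.8  0.4  0.1] w 0.0859
```

View pics/v3.png

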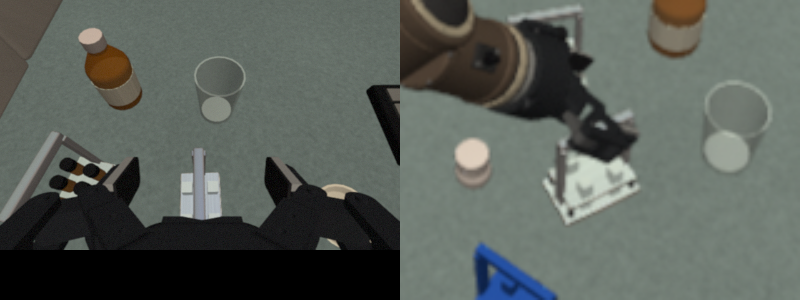

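Wrist view: the handle bar at (198,190) is centred between the jaws and parallel to them. Now lowering onto it and closing.

```bash
python3 -m crank '[[-1,-0.003,0.001,-0.02,0],[-1,-0.003,0.001,-0.02,0],[-1,0,0,-0.012,0],[-1,0,0,-0.007,0],[-1,0,0,0,0]]' >/dev/null
python3 -c "
from h import *;st()"
python3 -m crank '[[0.3,0,0,0,0],[0.6,0,0,0,0],[1,0,0,0,0],[1,0,0,0,0],[1,0,0,0,0]]' 60
python3 -m crank '[[1,0,0,0,0],[1,0,0,0,0],[1,0,0,0,0],[1,0,0,0,0],[1,0,0,0,0]]'
python3 -c "
from h import *;st()"
```

```text
t 17.375 q [-0.858  0.389  2.035  1.201  0.655 -0.408] tcp [ 0.5706 -0.3184  0.1036] grasp [ 0.5582 -0.3204  0.1175] 
 lean 42.0 az 0.1533 jaw yaw-90 0.1476 jawz 0.0052 F [-0.1 -0.2  1.1] w 0.0856
clock: 18.0
ee_pos: [0.5701, -0.3182, 0.1036]
ee_rot: [0.931, 0.068, 0.358, -0.029]
contact_force: [-0.2, 0.6, 1.6]
grip_width: 0.009
clock: 18.62
ee_pos: [0.5702, -0.3182, 0.1036]
ee_rot: [0.931, 0.068, 0.358, -0.029]
contact_force: [-1.3, 0.3, 5.2]
grip_width: 0.0089
t 18.625 q [-0.859  0.389  2.036  1.201  0.655 -0.409] tcp [ 0.5702 -0.3182  0.1036] grasp [ 0.5578 -0.3201  0.1175] 
 lean 42.0 az 0.1535 jaw yaw-90 0.1475 jawz 0.0054 F [-1.3  0.3  5.2] w 0.0089
```

Gripped at a 9 mm opening. Lifting straight up first, then going over the vial carrier with plenty of clearance to a point in front of the open compartment.

```bash
python3 -m crank '[[1,0,0,0.01,0],[1,0,0,0.02,0],[1,0,0,0.03,0],[1,0,0,0.03,0],[1,0,0,0.03,0]]'
python3 -m crank '[[1,0,0,0.03,0],[1,0,0,0.02,0],[1,0,0.01,0.01,0],[1,-0.005,0.02,0,0],[1,-0.005,0.03,0,0]]' >/dev/null
python3 - <<'E'
from h import *
st(); shot('side','s4')
b=cv2.imread('pics/s4.png')[180:360,250:490]; cv2.imwrite('pics/v4.png',cv2.resize(b,(640,480)))
E
```

```text
clock: 19.25
ee_pos: [0.5689, -0.3173, 0.2227]
ee_rot: [0.932, 0.068, 0.356, -0.03]
contact_force: [0.3, -0.3, -3.5]
grip_width: 0.0091
t 19.875 q [-0.787  0.007  2.051  0.85   0.803  0.114] tcp [ 0.5586 -0.2559  0.2811] grasp [ 0.5463 -0.2579  0.295 ] 
 lean 41.9 az 0.1573 jaw yaw-90 0.1479 jawz 0.0084 F [ 0.2  1.2 -2.2] w 0.0091
```

View pics/v4.png

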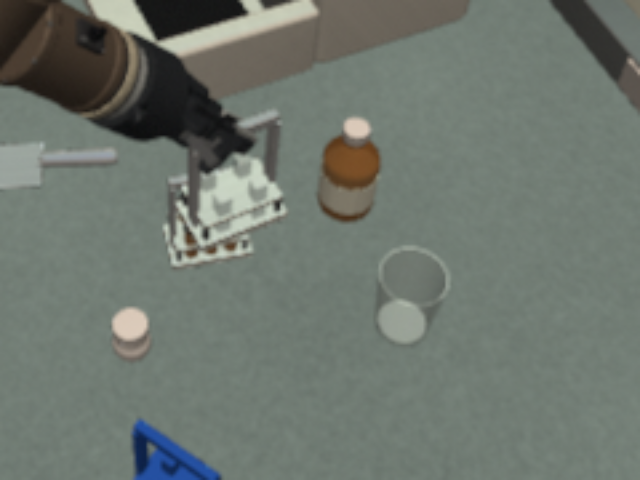

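```bash
python3 -m crank '[[1,-0.004,0.04,0,-0.006],[1,-0.004,0.045,0,-0.006],[1,-0.004,0.045,0,-0.006],[1,-0.004,0.045,0,-0.006],[1,-0.004,0.045,0,-0.006]]'
python3 -m crank '[[1,-0.003,0.045,0,-0.006],[1,-0.003,0.045,0,-0.006],[1,0,0.04,0,-0.003],[1,0,0.03,0,0],[1,0,0.02,0,0]]' >/dev/null
python3 - <<'E'
from h import *
st(); a=shot('side','s5'); b=shot('wrist','w5')
A=a['pixels'][90:230,220:420,::-1]; B=b['pixels'][:,:,::-1]
o=np.zeros((600,640,3),np.uint8); o[:280,:400]=cv2.resize(A,(400,280)); o[280:580,:480]=cv2.resize(B,(480,300)); cv2.imwrite('pics/v5.png',o)
E
```

```text
clock: 20.55
ee_pos: [0.5372, -0.0351, 0.2804]
ee_rot: [0.933, 0.054, 0.356, -0.025]
contact_force: [0.6, -0.4, -2.8]
grip_width: 0.0091
t 21.175 q [ 0.218 -0.247  2.273 -0.183  0.398  1.828] tcp [0.5308 0.1391 0.2796] grasp [0.5185 0.1377 0.2936] 
 lean 41.6 az 0.1111 jaw yaw-90 0.1047 jawz 0.0056 F [ 0.  -0.3 -3.6] w 0.009
```

View pics/v5.png

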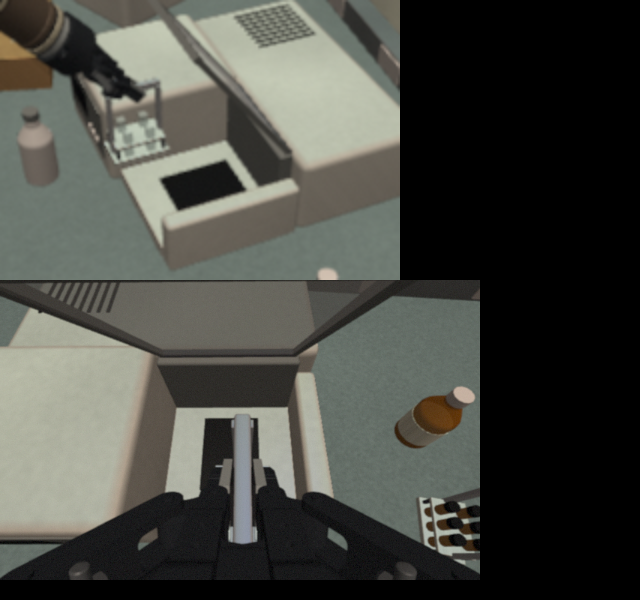

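The carrier hangs upright in front of the open compartment; in the side view the dark platform is now fully in view, near (205,185) in the crop. Second and final measurement of the platform.

```bash
python3 - <<'E'
from h import *
def rays(im,k,z):
    R=np.array(im['R']);t=np.array(im['t']);C=-R.T@t
    r=np.c_[(k[:,0]-im['cx'])/im['fx'],(k[:,1]-im['cy'])/im['fy'],np.ones(len(k))]@R
    return C+r*((z-C[2])/r[:,2])[:,None]
im=dict(np.load('pics/s5.npz'))
x0,y0,w,h,S=290,155,75,60,8
g=cv2.cvtColor(im['pixels'],cv2.COLOR_RGB2GRAY)[y0:y0+h,x0:x0+w]
G=cv2.resize(g,None,fx=S,fy=S,interpolation=cv2.INTER_CUBIC)
m=(G<95).astype(np.uint8)
cs,_=cv2.findContours(m,0,1)
for k in sorted(cs,key=cv2.contourArea)[-3:]:
    k=k[:,0,:]; uv=(k+.5)/S-.5+[x0,y0]
    X=rays(im,uv,.036); r=cv2.minAreaRect((X[:,:2]*1000).astype(np.float32)); print(cv2.contourArea(k),r,uv.min(0),uv.max(0))
P=pts(im); rgb=im['pixels'].astype(int); v,u=np.mgrid[:400,:640]
q=(u>280)&(u<370)&(v>165)&(v<225)&(rgb.min(-1)>120)
for n,z in(('wall',.105),('floor',.03)):
    X=P[q&(abs(P[...,2]-z)<.004)]; print(n,len(X),cv2.minAreaRect((X[:,:2]*1000).astype(np.float32)),X.mean(0))
# platform in wrist view
im=dict(np.load('pics/w5.npz')); g=cv2.cvtColor(im['pixels'],cv2.COLOR_RGB2GRAY)
for row in (195,210,225,235):
    print(row,g[row,215:400:1][40:150:3])
# held carrier base in side view
im=dict(np.load('pics/s5.npz')); P=pts(im); s,M,gp=st()
q=(im['depth']>0)&(abs(P[...,0]-gp[0])<.06)&(abs(P[...,1]-gp[1])<.045)&(P[...,2]<gp[2]-.1)&(P[...,2]>gp[2]-.13)
X=P[q]; print('base held',len(X),cv2.minAreaRect((X[:,:2]*1000).astype(np.float32)))
A=np.c_[X[:,:2]-gp[:2],np.ones(len(X))]; print(np.linalg.lstsq(A,X[:,2],rcond=None)[0])
E
```

```text
5499.0 ((735.6477661132812, 37.2178955078125), (81.78631591796875, 36.85691452026367), 43.3505859375) [350.3125 194.4375] [364.4375 209.1875]
39160.0 ((639.1001586914062, 172.2098846435547), (130.0614013671875, 89.51271057128906), 6.106107234954834) [300.0625 169.6875] [342.3125 194.6875]
41119.5 ((768.6475219726562, 227.8914794921875), (116.19721984863281, 174.64117431640625), 15.533980369567871) [325.9375 154.5625] [364.4375 182.4375]
wall 292 ((649.4876098632812, 47.998199462890625), (227.40045166015625, 31.437475204467773), 6.151922702789307) [0.6454865  0.04766147 0.10278259]
floor 567 ((624.193359375, 180.1217041015625), (212.39312744140625, 195.1961212158203), 7.160931587219238) [0.6014087  0.20656264 0.02798341]
195 [172 174 174 174 177 174  54  27  24  32  28  34  30  35  31  22  29  24
 119 101 131 144 148 149 151 145 122 132  29  31 170 175 174 173 171 176
 175]
210 [177 175 177 175 173 160  33  31  26  28  29  29  34  25  24  31  26  26
  42  90 136 147 146 148 151 148 125  64  31  28 148 176 177 175 176 173
 175]
225 [176 178 177 177 176  93  29  26  32  30  28  32  28  21  23  28  31  34
  32  93 132 144 147 151 154 148 130  40  28  32 133 177 180 174 174 180
 180]
235 [179 179 181 176 174  58  30  27  33  30  33  28  26  26  33  31  31  28
  31  95 135 145 149 151 150 148 134  36  25  29 116 179 177 173 176 179
 176]
t 21.275 q [ 0.217 -0.246  2.273 -0.18   0.398  1.824] tcp [0.5312 0.1393 0.2799] grasp [0.5189 0.1379 0.2939] 
 lean 41.6 az 0.1126 jaw yaw-90 0.1066 jawz 0.0053 F [ 0.3 -0.2 -3.8] w 0.009
base held 217 ((518.6373291015625, 133.23255920410156), (91.23339080810547, 59.24451446533203), 4.254638195037842)
[-0.01591339  0.03591412  0.18308027]
```

```bash
python3 - <<'E'
from h import *
im=dict(np.load('pics/w5.npz')); g=cv2.cvtColor(im['pixels'],cv2.COLOR_RGB2GRAY).astype(float)
R=np.array(im['R']);t=np.array(im['t']);C=-R.T@t
def X(u,v,z=.036):
    r=np.array([(u-im['cx'])/im['fx'],(v-im['cy'])/im['fy'],1])@R; return (C+r*((z-C[2])/r[2]))[:2]
def cross(row,a,b):
    s=g[row,a:b]; i=np.where((s[:-1]>100)!=(s[1:]>100))[0]
    i=i[0] if a<300 else i[-1]; return a+i+(s[i]-100)/(s[i]-s[i+1])
c,s=np.cos(.106),np.sin(.106)
for row in range(192,240,6):
    l,r=cross(row,255,300),cross(row,336,365); A,B=X(l,row),X(r,row)
    print(row,A.round(4),B.round(4),'v',(-s*A[0]+c*A[1]).round(4),(-s*B[0]+c*B[1]).round(4))
for col in (280,290,300): 
    q=g[170:240,col]; i=np.where(q<100)[0]; 
    j=[k for k in i if q[k:k+4].max()<60][0]; print('back',col,170+j,X(col,170+j-.5))
p=np.array([.6394,.169]); print('platform v',-s*p[0]+c*p[1],'u',c*p[0]+s*p[1]); b=X(290,170+j); print(c*b[0]+s*b[1])
E
```

```text
192 [0.6854 0.2257] [0.6949 0.1319] v 0.1519 0.0576
198 [0.6765 0.2249] [0.686  0.1308] v 0.1521 0.0575
204 [0.6677 0.2239] [0.6773 0.1301] v 0.152 0.0577
210 [0.6592 0.223 ] [0.6687 0.129 ] v 0.152 0.0575
216 [0.6507 0.2221] [0.6603 0.1281] v 0.152 0.0576
222 [0.6424 0.2212] [0.652  0.1273] v 0.152 0.0576
228 [0.6342 0.2204] [0.6438 0.1264] v 0.1521 0.0576
234 [0.6262 0.2197] [0.6358 0.1257] v 0.1522 0.0577
back 280 185 [0.69769566 0.21774064]
back 290 185 [0.69904817 0.20432568]
back 300 185 [0.7004     0.19091747]
platform v 0.1004018979803215 u 0.6536916848805323
0.7159728390754534
```

Wrist view: the platform edges give 94 mm width and yaw 0.106, centre about (0.637, 0.172), which agrees with the side view to 4 mm. Moving in along the cover's slope.

```bash
python3 -m crank '[[1,0.01,0.005,-0.01,0],[1,0.015,0.006,-0.015,0],[1,0.015,0.005,-0.015,0],[1,0.015,0.004,-0.015,0],[1,0.015,0.004,-0.015,0]]'
python3 -m crank '[[1,0.015,0.004,-0.014,0],[1,0.015,0.003,-0.014,0],[1,0.01,0.002,-0.01,0],[1,0.005,0.001,-0.004,0],[1,0,0,0,0]]' >/dev/null
python3 - <<'E'
from h import *
st(); a=shot('side','s6'); b=shot('wrist','w6')
A=a['pixels'][90:230,240:420,::-1]; B=b['pixels'][:,:,::-1]
o=np.zeros((600,640,3),np.uint8); o[:280,:360]=cv2.resize(A,(360,280)); o[280:580,:480]=cv2.resize(B,(480,300)); cv2.imwrite('pics/v6.png',o)
E
```

```text
clock: 21.9
ee_pos: [0.6025, 0.1602, 0.2102]
ee_rot: [0.933, 0.046, 0.355, -0.02]
contact_force: [0.1, -0.1, -3.1]
grip_width: 0.009
t 22.525 q [ 0.231  0.198  2.109 -0.65   0.137  2.316] tcp [0.6483 0.1706 0.1698] grasp [0.6359 0.1693 0.1838] 
 lean 41.8 az 0.1074 jaw yaw-90 0.1019 jawz 0.0049 F [-0.   0.3 -3.5] w 0.0089
```

View pics/v6.png

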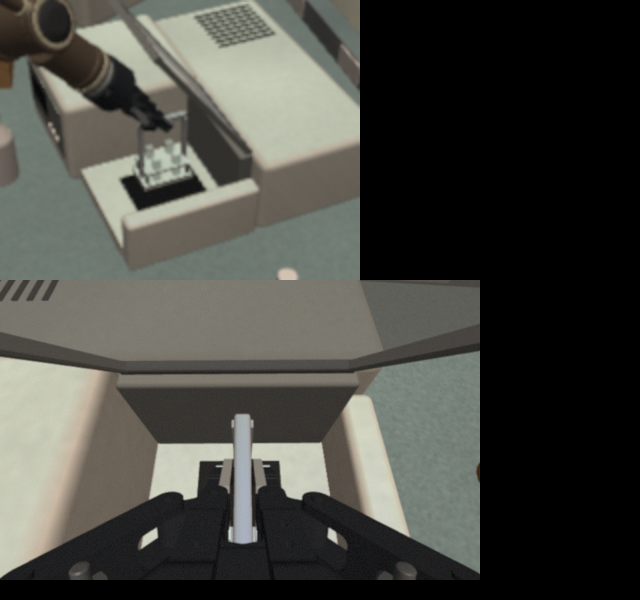

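Side view: the carrier is over the platform, upright and square; the wrist view shows the cover about 40 mm clear of the hand. j5 is small and j4 is drifting towards its limit (-1.19), so I'll lower slowly and check the joints.

```bash
python3 -m crank '[[1,-0.001,-0.002,-0.004,0.002],[1,-0.001,-0.002,-0.005,0.002],[1,-0.001,0,-0.005,0],[1,0,0,-0.004,0],[1,0,0,0,0]]' >/dev/null
python3 -c "
from h import *;st()"
```

```text
t 23.25 q [ 0.223  0.223  2.126 -0.851  0.098  2.509] tcp [0.6456 0.167  0.1526] grasp [0.6332 0.1656 0.1665] 
 lean 41.9 az 0.1124 jaw yaw-90 0.1069 jawz 0.005 F [ 0.3  0.  -3.3] w 0.0094
```

```bash
python3 -m crank '[[1,0,-0.001,-0.003,0],[1,0,-0.001,-0.003,0],[1,0,0,-0.002,0],[1,0,0,-0.001,0],[1,0,0,0,0]]' >/dev/null
python3 -c "
from h import *;st()"
```

```text
t 23.875 q [ 0.219  0.239  2.129 -1.018  0.083  2.674] tcp [0.6462 0.1653 0.1442] grasp [0.6338 0.1639 0.1581] 
 lean 42.0 az 0.1128 jaw yaw-90 0.1068 jawz 0.0054 F [ 0.2 -0.1 -2.1] w 0.0088
```

```bash
python3 -m crank '[[1,0,0,-0.001,0],[1,0,0,-0.001,0],[1,0,0,-0.001,0],[1,0,0,-0.0005,0],[1,0,0,0,0]]' >/dev/null
python3 -c "
from h import *;st()"
```

```text
t 24.5 q [ 0.219  0.247  2.13  -1.104  0.079  2.76 ] tcp [0.6461 0.1652 0.1404] grasp [0.6337 0.1638 0.1543] 
 lean 41.9 az 0.1126 jaw yaw-90 0.1067 jawz 0.0053 F [ 0.9  0.4 -4.1] w 0.0094
```

```bash
python3 -m crank '[[1,0,0,-0.0005,0],[1,0,0,-0.0005,0],[1,0,0,-0.0005,0],[1,0,0,0,0],[1,0,0,0,0]]' 
python3 -c "
from h import *;st()"
```

```text
clock: 25.12
ee_pos: [0.6466, 0.1655, 0.1395]
ee_rot: [0.932, 0.049, 0.358, -0.022]
contact_force: [-1.0, 0.1, -0.1]
grip_width: 0.0091
t 25.125 q [ 0.219  0.249  2.13  -1.142  0.078  2.799] tcp [0.6466 0.1655 0.1395] grasp [0.6342 0.164  0.1534] 
 lean 42.0 az 0.1132 jaw yaw-90 0.1069 jawz 0.0056 F [-1.   0.1 -0.1] w 0.0091
```

```bash
python3 -m crank '[[1,0,0,-0.0004,0],[1,0,0,0,0],[1,0,0,0,0],[1,0,0,0,0],[1,0,0,0,0]]' >/dev/null
python3 - <<'E'
from h import *
st(); a=shot('side','s7'); A=a['pixels'][130:215,270:370,::-1]; cv2.imwrite('pics/v7.png',cv2.resize(A,(700,595),interpolation=2))
E
```

```text
t 25.75 q [ 0.219  0.249  2.13  -1.153  0.077  2.81 ] tcp [0.6468 0.1655 0.1396] grasp [0.6343 0.1641 0.1535] 
 lean 42.0 az 0.1132 jaw yaw-90 0.1069 jawz 0.0057 F [-3.9  0.3  5.1] w 0.0088
```

View pics/v7.png

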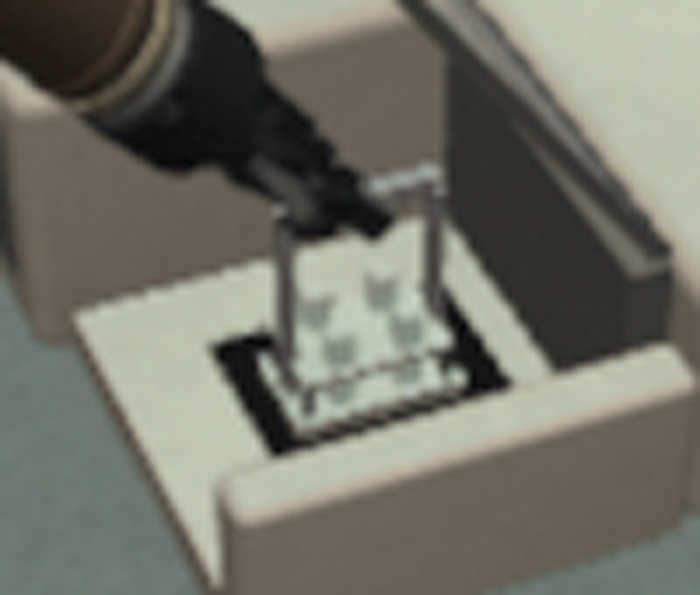

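Side view: the base sits on the dark platform with a dark margin on all visible sides, and the wrist force now points up (+5 N), so it is seated. Opening now.

```bash
python3 -m crank '[[0.7,0,0,0,0],[0.3,0,0,0,0],[-0.3,0,0,0,0],[-1,0,0,0,0],[-1,0,0,0,0]]' 
python3 -m crank '[[-1,0,0,0,0],[-1,0,0,0,0],[-1,-0.003,0,0.004,0],[-1,-0.007,-0.001,0.008,0],[-1,-0.013,-0.001,0.015,0]]'
python3 -c "
from h import *;st()"
```

```text
clock: 26.42
ee_pos: [0.6461, 0.1652, 0.1384]
ee_rot: [0.933, 0.049, 0.357, -0.022]
contact_force: [0.2, 0.2, -0.7]
grip_width: 0.0817
clock: 27.05
ee_pos: [0.6227, 0.163, 0.1651]
ee_rot: [0.933, 0.049, 0.356, -0.021]
contact_force: [-0.0, -0.2, 0.5]
grip_width: 0.0855
t 27.05 q [ 0.226  0.159  2.171 -0.729  0.114  2.389] tcp [0.6227 0.163  0.1651] grasp [0.6103 0.1616 0.179 ] 
 lean 41.8 az 0.1121 jaw yaw-90 0.1065 jawz 0.005 F [-0.  -0.2  0.5] w 0.0855
```

```bash
python3 -m crank '[[-1,-0.02,-0.003,0.025,0],[-1,-0.025,-0.003,0.03,0],[-1,-0.025,-0.003,0.03,0],[-1,-0.02,-0.002,0.025,0],[-1,-0.01,0,0.01,0]]' 
python3 -m crank '[[-1,0,0,0,0],[-1,0,0,0,0],[-1,0,0,0,0],[-1,0,0,0,0],[-1,0,0,0,0]]' >/dev/null
python3 - <<'E'
from h import *
st(); a=shot('side','s8'); b=shot('wrist','w8')
A=a['pixels'][:,:,::-1]; B=b['pixels'][:,:,::-1]
o=np.zeros((600,800,3),np.uint8); o[:280,:330]=cv2.resize(A[130:215,270:370],(330,280)); o[:280,340:800]=cv2.resize(A[:,:],(460,280)); o[290:590,:480]=cv2.resize(B,(480,300)); cv2.imwrite('pics/v8.png',o)
im=a; P=pts(im); ok=im['depth']>0; c,s=np.cos(.106),np.sin(.106)
q=ok&(abs(P[...,0]-.634)<.07)&(abs(P[...,1]-.165)<.045)&(P[...,2]>.148)&(P[...,2]<.168)
X=P[q]; print('handle',len(X),cv2.minAreaRect((X[:,:2]*1000).astype(np.float32)),X[:,2].mean(),X[:,2].max())
l=cv2.fitLine(X[:,:2].astype(np.float32),cv2.DIST_HUBER,0,.01,.01).ravel(); print('yaw',np.arctan(l[1]/l[0]))
q=ok&(abs(P[...,0]-.55)<.06)&(abs(P[...,1]+.17)<.06)&(P[...,2]>.11)&(P[...,2]<.13)
X=P[q]; print('vial handle',cv2.minAreaRect((X[:,:2]*1000).astype(np.float32)))
E
```

```text
clock: 27.68
ee_pos: [0.5229, 0.1523, 0.288]
ee_rot: [0.932, 0.049, 0.359, -0.022]
contact_force: [-0.6, 0.0, 0.1]
grip_width: 0.0856
t 28.3 q [ 0.261 -0.262  2.276 -0.248  0.414  1.917] tcp [0.5232 0.1521 0.2849] grasp [0.5108 0.1507 0.2989] 
 lean 41.9 az 0.1122 jaw yaw-90 0.1064 jawz 0.0052 F [0.4 0.1 0.5] w 0.0851
handle 90 ((634.0350341796875, 162.13525390625), (80.9781494140625, 15.927775382995605), 3.881154775619507) 0.15447509354513883 0.16048132374506333
yaw 0.07261132
vial handle ((554.24951171875, -169.45179748535156), (12.747825622558594, 83.89852142333984), 85.64830017089844)
```

View pics/v8.png

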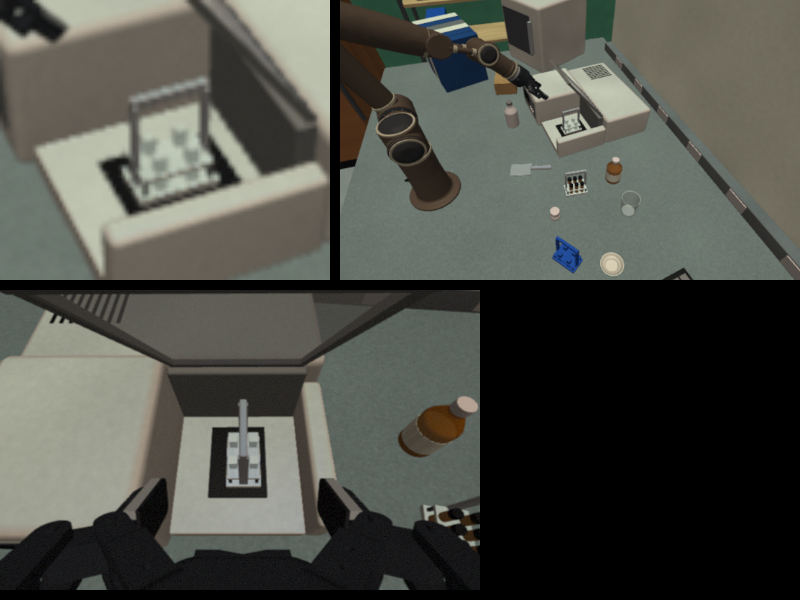

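Wrist view: the carrier stands on the platform at about (243,460), dark margin on all four sides. One numeric check of margins and squareness before handing in.

```bash
python3 - <<'E'
from h import *
im=dict(np.load('pics/w8.npz')); g=cv2.cvtColor(im['pixels'],cv2.COLOR_RGB2GRAY).astype(float)
R=np.array(im['R']);t=np.array(im['t']);C=-R.T@t; c,s=np.cos(.106),np.sin(.106)
def X(u,v,z):
    r=np.array([(u-im['cx'])/im['fx'],(v-im['cy'])/im['fy'],1])@R; p=(C+r*((z-C[2])/r[2])); return c*p[0]+s*p[1],-s*p[0]+c*p[1]
for row in range(195,272,8):
    q=g[row,265:375]; i=np.where((q[:-1]>100)!=(q[1:]>100))[0]
    e=[265+k+(q[k]-100)/(q[k]-q[k+1]) for k in i]
    f=lambda u,z:np.round(np.array(X(u,row,z))*1000,1)
    print(row,'plat v',f(e[0],.036)[1],f(e[-1],.036)[1],'base v',f(e[1],.04)[1],f(e[-2],.04)[1],'u',f(e[1],.04)[0])
for col in (306,312,318,335,340): 
    q=g[235:300,col]; i=np.where((q[:-1]>100)!=(q[1:]>100))[0]; print(col,[np.round(np.array(X(col,235+k+.5,.036))*1000,1) for k in i[-2:]])
E
```

```text
195 plat v 152.5 57.2 base v 123.0 67.7 u 696.1
203 plat v 152.1 57.4 base v 123.8 67.8 u 684.3
211 plat v 152.5 57.6 base v 124.4 67.5 u 672.7
219 plat v 152.2 57.3 base v 124.1 66.8 u 661.3
227 plat v 152.5 57.5 base v 123.5 67.1 u 650.3
235 plat v 152.1 57.4 base v 123.4 67.5 u 639.5
243 plat v 152.5 57.5 base v 123.5 67.0 u 628.9
251 plat v 152.3 57.6 base v 124.1 66.9 u 618.6
259 plat v 152.5 57.4 base v 123.9 67.1 u 608.5
267 plat v 152.3 57.5 base v 57.9 151.7 u 598.5
306 [array([606.5, 117.8]), array([588.1, 117.3])]
312 [array([606.5, 110.4]), array([588.1, 110.2])]
318 [array([606.5, 103.1]), array([588.1, 103. ])]
335 [array([606.5,  82.3]), array([588.1,  82.6])]
340 [array([606.5,  76.2]), array([588.1,  76.7])]
```

```bash
python3 -c "
from h import *;print(arm.close_job())"
```

```text
the job is handed in; nothing more can be done
None
```

The cell carrier is standing on the dark platform, released, and the job is handed in; the robot's clock read 28.3 s before the final check.

**How it went:** Moves only shift and turn about z, so I leaned the hand back about 42° by over-reaching with the arm stretched. The first lean turned the wrong way and ran joint 6 into its limit, so I redid it the other way round. I gripped the handle at its middle and lifted the carrier over the vial carrier. I brought it in under the cover from the front and lowered it in steps of 1 mm or less until the wrist force turned to about 5 N upward. Then I opened the gripper and backed out along the lean.

**Last checks:**
- **On the platform:** The wrist view shows dark platform on all four sides. The margins are about 10 mm on the right, 28 mm on the left and 18 mm at the front, so the carrier sits about 9 mm right of centre. I did not measure the back margin; the given sizes put it at about 22 mm.
- **Square:** The base edges run parallel to the platform's to within about 1°. A coarse fit to the handle in the side depth image gave about 2° off. I trusted the wrist view, because that fit used only 90 points.
- **Upright:** The handle's measured height is right for a carrier standing flat.
- **Surroundings:** The vial carrier is within about 0.5 mm of where it started, and nothing else looks moved in the side view. The forces I read stayed around 5 N, with no sign of touching the cover. The open hand touches nothing.
- **Platform position:** The side and wrist views disagreed by about 4 mm across the platform; I relied mainly on the wrist view.
- **Tight joint:** Joint 4 came close to its limit during the lowering (-1.153 of -1.19) but did not pass it.

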